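Let out a lamp-stand leg by one hole

ROBOT

A 7-joint arm with a two-finger parallel gripper is mounted at the origin on the work surface. World frame = base frame: x ahead of the robot, y to its left, z up, the work surface at z = 0. Lengths are in m, angles in rad, forces in N, time in s.
With the tool pointing down it reaches from about 0.4 to 0.85 m from the base axis. Payload 6.9 kg.
Tool frame: the origin (TCP) lies at the very end of the fingers, on their centre line; the grasp point (between the pads) lies 19 mm behind it (ctrl.tcp_to_grasp is the z of the grasp point in the tool frame, in m); z points along the fingers, y is the line along which they close (so a half turn about z gives the same grasp; the last joint's range is limited). The gripper opens to 85 mm and grips with 20 to 120 N. Pads are 22 mm wide; open, the fingers measure 114 mm over their backs; the gripper's body (76 mm by 85 mm) begins 54 mm behind the grasp point. The pads swing forward as they close: fully open they stand 13 mm farther back than shut.
Start: joints at [1.236, 0.507, -0.238, 1.5, 0.126, 1.149, -0.155], TCP at [0.267, -0.565, 0.231] pointing down, gripper open.
Joint ranges: [-3.08, 3.08], [-0.24, 2.05], [-1.43, 1.35], [0, 2.5], [-1.52, 4.66], [0.17, 1.96], [-2.89, 2.89]. Speed limits (rad/s): [2.39, 2.39, 3.14, 3.14, 3.14, 3.14, 3.14].

INTERFACE

Orientations are given as a unit quaternion [w, x, y, z].
In Python, from bench import status, viewer, ctrl gives the robot as it stands. The module is installed in compiled form; this text tells all that it offers.
- The arm moves only by the tool servo_tool, never from a script. Its argument "steps" is a list of rows, each an object with "translation": the shift along the tool's x, y, z in cm, a list of three; "turn": the turn, a rotation vector about the tool's x, y, z in rad, a list of three; "fingers": the gripper command: -1 is fully open, 1 is shut, values between are in proportion. A call has 1 to 12 rows; each row is the pose to reach, as a shift and turn from the pose commanded when the call began, along the tool's axes at that moment; what a row does not reach only later rows make up. A row lasts 1/8 s, in which the tool goes at most 62.5 mm and 10.7 degrees, less where a joint would pass 70% of its speed; a pose out of reach is approached as far as the arm can. A call with a gripper value outside its range is refused whole. The fingers move at their own pace and stop on an object; "grip_force" is the grip in N (left out, the last holds). Time passes only in rows, so rows that repeat a pose let the fingers close. It gives the time, the measured TCP pose, the force, the opening and the grip force at its end, in the units of the state.
- status.get_state(): the state, without advancing time (a new reading comes with each control period).
- viewer.get_image(name): name is "side" or "top" or "wrist"; returns (picture, depth): 420x560x3 uint8, red, green, blue; 420x560 float32, m along the optical axis (not along the pixel's ray), 0 where there is no reading.
- viewer.calibration(name): a dict with "camera_matrix" (3x3 intrinsics, pixels), "xyz" and "orientation" of the camera in the world; the wrist camera has in their place "hand_eye" (4x4, takes a point from camera to tool coordinates, whose origin is the TCP and whose axes are the flange's). Camera axes: x right, y up, looking along -z (the intrinsics and any distortion apply to the point x, -y, -z); pixel columns grow to the right and rows downward; lengths in m; the calibration is good to about 2 mm. A picture is of the moment at which its call begins: read the wrist's pose just before it. calibration takes no time and is no camera call.
- ctrl.hand_in(): hands the job in; it is judged then, once.
The state is a dict: "time_s": time; "qpos": joint angles; "qvel": joint speeds; "tau": joint torques, N m; "ee_pos": TCP position; "eef_rot": TCP orientation; "contact_force": force on the tool from outside, world axes, zero at the start; "wrist_torque": the same for the moment, N m; "width": finger opening in m; "gripper_force": force on a finger pad.
Only numpy, scipy, OpenCV 4.12 (cv2) and the standard library are available. Lean on these libraries where they do the work, as an engineer would, in place of code of your own. Each camera call takes 0.05 s, during which the arm holds its last target. There are 200 camera calls.

TASK

Two telescopic legs for a work-lamp stand are clamped side by side in the assembly fixture, and one of them is set one hole short. Pinch its snap button flush, ease its outer tube slowly out until the button springs out of the next hole so that both legs are the same length, and prove the lock by pulling on in the same direction, against the button, with a steady tug of 15 to 20 N for half a second (past 30 N the button bends). Then let go of the tube, and leave the other leg and the things lying on the bench alone.

Things in the scene. Friction and masses are not known exactly. Their poses are not given: they have to be found in the camera images.
- fixture: Aluminium fixture plate fixed on the bench, 270 x 470 x 12 mm. It carries two legs of one build, 136 mm apart, tubes parallel to its 470 mm side (its y axis), castings at its -y end. Each leg: orange pivot casting in a toggle clamp (118 mm above the bench at most), dark inner tube, bright outer tube with black collar and black rubber foot, white saddle under it. Origin on the bench, z up.
- short_leg: The leg set one hole short, in either place: only 16 mm of dark inner tube show between casting and collar (46 mm on the other). Fixed. Origin on the plate, 12 mm above the bench, below the snap button; z up, y along the tube from casting to foot, x to the button's side. Tube axis level, 60 mm above the origin. Casting and clamp y -240 to -104 mm, saddle y 123 to 157 mm; free all round between.
- short_sleeve: Outer tube of the short leg: 28 mm diameter, collar 33 mm, foot 46 mm. It does not turn, only slides along the leg's y with 1.5 N friction. Six 11.4 mm holes 30 mm apart along its +x side. Origin on the tube axis at the third hole from the collar, axes as the leg's; collar face at y -88 mm, foot end at 241 mm. At the start it stands at y 0 in the leg frame; out is +y, to the foot.
- short_next_hole (a point): Centre of the next hole (second from the collar) on the outer tube's surface, 30 mm from the hole where the button now sits, on the collar's side. It moves with the outer tube and must come to the button. A locked hole has 0.7 mm of play each way. Drawn on at 20 mm/s or less the tube stops gently there; at 50 mm/s or more the stop alone can pass 30 N.
- short_button: Snap button of the short leg: steel, domed, 10 mm diameter, fixed lengthwise on the inner tube, springing to the leg's +x through a hole of the outer tube. Origin at its crown: x 20.5 mm in the leg frame when out (6.5 mm proud), 14 mm flush, about 12 mm under the wall between holes. 3.5 N starts it, 8 N makes it flush. Sprung out, it locks the tube both ways.
- short_pinch (a point): Point on the tube axis level with the button, fixed to the leg: pads closing along the leg's x, one on the button and one behind the tube, press it flush. Pulled then along y with 3 to 12 N, the hole's edge rides over the dome and the pads go with the tube, clear of the button; about 2 N keeps it sliding. Near the next hole the button springs out, draws the tube the last 3 mm and stops it.
- set_leg: The other leg, already right: same build, frame and sizes as short_leg. Leave it alone.
- set_sleeve: Outer tube of the other leg, same build and frame as short_sleeve; it stands at y about 30 mm in the frame of set_leg, second hole from the collar on the button.
- set_button: Snap button of the other leg, same build as short_button, sprung out.
- lamp_head1: Loose orange lamp head standing on its 115 x 115 mm flange, 93 mm tall, three lenses on top, 0.55 kg. Origin at the centre of its underside, z up. Leave it alone.
- lamp_head2: A second lamp head like lamp_head1. Leave it alone.
- driver: Loose screwdriver with black handle, 200 mm long, 26 mm thick, handle towards its -x. Origin under its middle. Leave it alone.
- spare_foot: Loose spare rubber foot, black, 46 mm in diameter, 44 mm tall. Origin at the centre of its underside. Leave it alone.

How it is judged:
By the outcome, as a careful person would: the job done as asked, in the order asked, and still so for the second after the job is handed in, with the robot touching nothing.
It also fails if it takes over 46 s, if anything falls off the work surface, if the arm or the gripper's body presses on something with over 40 N, if the wrist force passes 120 N, or if a joint passes its speed limit or range.

## Working session

There is one attempt and no reset: what is moved stays moved. The work goes in short steps, Python scripts to look and compute and a tool call to move; the robot and the scene stay as the last step left them, time stands still between calls to the robot, and variables do not carry over. Pictures are saved under pics/ and viewed, at most 10 in all, crops included, and the job is handed in when it is done.

Besides the shell and the picture viewer there is one more tool, called after "Request:" by a JSON object that holds its "op" and its "data", one argument or row to a line. servo_tool: Moves the arm, as the interface text tells. Its arguments: {"type":"object","properties":{"steps":{"type":"array"},"grip_force":{"type":"number"}},"required":["steps"]}

```bash
mkdir -p pics
cat > h.py <<'E'
import numpy as np,cv2
from scipy.spatial.transform import Rotation as R
from bench import status,viewer,ctrl
def q2R(q): return R.from_quat([q[1],q[2],q[3],q[0]]).as_matrix()
def cam(name,st=None):
    c=viewer.calibration(name);K=np.array(c["camera_matrix"])
    if "xyz" in c:
        o=c["orientation"]; o=np.array(o)
        return K,(q2R(o) if o.size==4 else o),np.array(c["xyz"])
    H=np.array(c["hand_eye"]);T=q2R(st["eef_rot"])
    return K,T@H[:3,:3],T@H[:3,3]+st["ee_pos"]
def ray(C,u,v):
    K,Rm,t=C; d=np.linalg.inv(K)@np.array([u,v,1.]); return t,Rm@np.array([d[0],-d[1],-d[2]])
def onz(C,u,v,z):
    t,d=ray(C,u,v); return t+d*(z-t[2])/d[2]
def bydepth(C,u,v,D):
    t,d=ray(C,u,v); return t+d*D
E
python3 - <<'E'
from h import *
for n in ("top","side"):
    im,d=viewer.get_image(n); cv2.imwrite(f"pics/{n}0.png",im[:,:,::-1]); np.savez(f"{n}0.npz",im=im,d=d)
    print(n,viewer.calibration(n))
s=status.get_state();print(s);print(viewer.calibration("wrist"),ctrl.tcp_to_grasp)
E
```

```text
top {'camera_matrix': array([[409.21942621,   0.        , 281.70003285],
       [  0.        , 409.21942621, 209.80037571],
       [  0.        ,   0.        ,   1.        ]]), 'xyz': array([ 0.44697911, -0.07850275,  0.83850466]), 'orientation': array([ 0.71443995,  0.05600698, -0.07178064, -0.69374802])}
side {'camera_matrix': array([[406.32984078,   0.        , 286.79305838],
       [  0.        , 406.32984078, 207.87050925],
       [  0.        ,   0.        ,   1.        ]]), 'xyz': array([0.17877516, 0.30256466, 0.53462557]), 'orientation': array([-0.3704074 , -0.16643974,  0.38542835,  0.82857779])}
{'time_s': 0.1, 'qpos': array([ 1.23547928,  0.50828099, -0.23753071,  1.50104771,  0.12569745,
        1.14887172, -0.15477268]), 'qvel': array([ 0.00143237, -0.00166772,  0.00038387, -0.00083272, -0.00088593,
        0.00226701,  0.00063539]), 'tau': array([-3.31764830e-03, -6.21836257e+01, -2.19370946e+00, -2.50203180e+01,
        1.26837901e-02,  7.95061933e-03, -1.76495149e-05]), 'ee_pos': array([ 0.26641805, -0.56487683,  0.23049453]), 'eef_rot': array([-7.87899048e-04,  9.75803631e-01,  2.18647243e-01, -1.87528797e-04]), 'contact_force': array([ 0.01086665, -0.210668  ,  0.95886798]), 'wrist_torque': array([-0.04503755,  0.02296237,  0.0137336 ]), 'gripper_force': 0.0, 'width': 0.08545692231999799}
{'camera_matrix': array([[365.44158462,   0.        , 277.74445936],
       [  0.        , 365.44158462, 209.75605208],
       [  0.        ,   0.        ,   1.        ]]), 'hand_eye': array([[ 7.36194570e-05,  9.47472883e-01,  3.19836100e-01,
         8.09658712e-02],
       [ 9.99999655e-01, -3.34567613e-04,  7.60934458e-04,
        -1.99274159e-04],
       [ 8.27971565e-04,  3.19835934e-01, -9.47472580e-01,
        -1.41586950e-01],
       [ 0.00000000e+00,  0.00000000e+00,  0.00000000e+00,
         1.00000000e+00]])} -0.0187
```

View pics/top0.png

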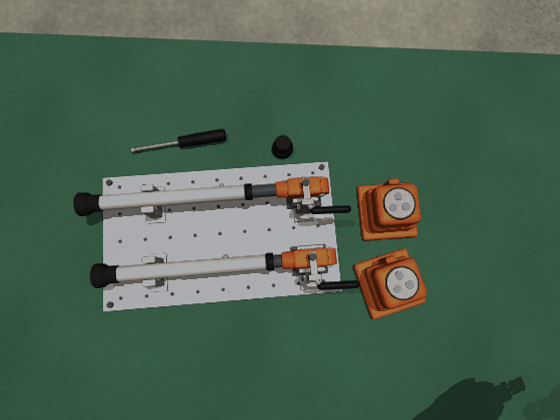

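View pics/side0.png

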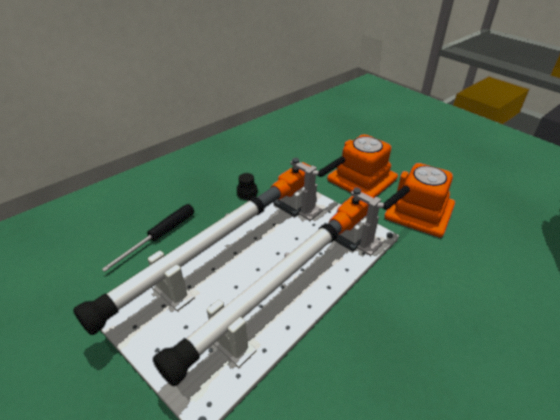

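The short leg is the one nearer the robot: its collar at (270,261) sits close to the casting. The feet are at image left, around (103,274), and its button is near (225,256) on the upper side. The set leg's button is near (221,185).

Run:
```python
from h import *
z=np.load("top0.npz");im,d=z["im"],z["d"];C=cam("top")
print("image up",ray(C,281,0)[1]-ray(C,281,400)[1])
v,u=np.mgrid[0:420,0:560]
K,Rm,t=C; P=np.stack([(u-K[0,2])/K[0,0],-(v-K[1,2])/K[1,1],-np.ones(u.shape)],-1)*d[...,None]@Rm.T+t
for nm,(r0,r1,c0,c1) in dict(short=(245,290,125,262),set=(175,220,105,240)).items():
    Q=P[r0:r1,c0:c1].reshape(-1,3); Q=Q[(Q[:,2]>.068)&(Q[:,2]<.1)]
    m=Q.mean(0); dr=np.linalg.svd(Q-m,full_matrices=0)[2][0]; dr*=np.sign(dr[1])
    lat=np.cross(dr,[0,0,1]); e=(Q-m)@lat; print(nm,m,dr,np.percentile(e,[1,50,99]),np.percentile(Q[:,2],[50,90,98]))
hsv=cv2.cvtColor(im,cv2.COLOR_RGB2HSV)
# foot end, collar extents along tube row: print dark runs
for nm,(a,b) in dict(short=((90,276),(290,259.5)),set=((72,205),(290,186))).items():
    n=b[0]-a[0]; us=np.arange(a[0],b[0]); vs=np.round(np.linspace(a[1],b[1],n)).astype(int)
    V=hsv[vs,us,2]; print(nm,list(zip(us[-50:],V[-50:],hsv[vs,us,1][-50:])))
for p in ((225,256),(221,185)): print(p,onz(C,*p,.072),P[p[1],p[0]])
for c in (262,266,268,270): print(c,onz(C,c,261,.088),P[261,c])
```

```text
image up [0.96109041 0.03045193 0.17557584]
short [0.47368811 0.07162384 0.08197099] [-0.11085087  0.99383278 -0.00291415] [-0.02333347 -0.00025159  0.02443619] [0.08273755 0.08572763 0.08698415]
set [0.60391762 0.11647243 0.0816786 ] [-0.11106117  0.99381209 -0.00171426] [-0.02367962 -0.0007625   0.02512676] [0.08254138 0.08569466 0.08683101]
short [(np.int64(240), np.uint8(175), np.uint8(4)), (np.int64(241), np.uint8(176), np.uint8(6)), (np.int64(242), np.uint8(175), np.uint8(6)), (np.int64(243), np.uint8(175), np.uint8(6)), (np.int64(244), np.uint8(176), np.uint8(6)), (np.int64(245), np.uint8(176), np.uint8(7)), (np.int64(246), np.uint8(176), np.uint8(4)), (np.int64(247), np.uint8(175), np.uint8(6)), (np.int64(248), np.uint8(175), np.uint8(6)), (np.int64(249), np.uint8(175), np.uint8(6)), (np.int64(250), np.uint8(176), np.uint8(6)), (np.int64(251), np.uint8(176), np.uint8(6)), (np.int64(252), np.uint8(176), np.uint8(6)), (np.int64(253), np.uint8(176), np.uint8(6)), (np.int64(254), np.uint8(176), np.uint8(6)), (np.int64(255), np.uint8(176), np.uint8(6)), (np.int64(256), np.uint8(17
[... 3570 characters left out ...]
np.uint8(166), np.uint8(189)), (np.int64(286), np.uint8(167), np.uint8(186)), (np.int64(287), np.uint8(158), np.uint8(200)), (np.int64(288), np.uint8(164), np.uint8(197)), (np.int64(289), np.uint8(167), np.uint8(185))]
(225, 256) [0.49683842 0.00930727 0.072     ] [0.49658223 0.00885608 0.07593845]
(221, 185) [0.63215517 0.02400233 0.072     ] [0.6317346  0.02376952 0.07374086]
262 [ 0.48867492 -0.06013905  0.088     ] [ 0.48884626 -0.06006359  0.08491602]
266 [ 0.4888826  -0.06741575  0.088     ] [ 0.48897688 -0.06739081  0.08631135]
268 [ 0.48898647 -0.07105542  0.088     ] [ 0.48894011 -0.07106364  0.08882825]
270 [ 0.48909038 -0.07469596  0.088     ] [ 0.48906082 -0.07469864  0.08852668]
```

```bash
cat >> h.py <<'E'
def plan(p,yawy=None):
    s=status.get_state();T=q2R(s["eef_rot"]);print("shift cm",np.round(T.T@(np.array(p)-s["ee_pos"])*100,2))
    if yawy is not None:
        y=np.array([np.cos(yawy),np.sin(yawy),0]);z=np.array([0,0,-1.]);G=np.stack([np.cross(y,z),y,z],1)
        print("turn",R.from_matrix(T.T@G).as_rotvec().round(4))
E
python3 -c "
from h import *
plan([.481,.0065,.16],.111)"
```

```text
shift cm [ 43.79 -42.51   7.12]
turn [-1.4000e-03 -1.0000e-03 -1.2409e+00]
```

Request:
{"op": "servo_tool", "data": {
  "steps": [
    {"translation":[4.3,-4.2,0.7],"turn":[0,0,-0.13],"fingers":-1},
    {"translation":[8.6,-8.4,1.4],"turn":[0,0,-0.26],"fingers":-1},
    {"translation":[12.9,-12.6,2.1],"turn":[0,0,-0.39],"fingers":-1},
    {"translation":[17.2,-16.8,2.8],"turn":[0,0,-0.52],"fingers":-1},
    {"translation":[21.5,-21,3.5],"turn":[0,0,-0.65],"fingers":-1},
    {"translation":[25.8,-25.2,4.2],"turn":[0,0,-0.78],"fingers":-1},
    {"translation":[30.1,-29.4,4.9],"turn":[0,0,-0.91],"fingers":-1},
    {"translation":[34.4,-33.6,5.6],"turn":[0,0,-1.04],"fingers":-1},
    {"translation":[38.7,-37.8,6.3],"turn":[0,0,-1.16],"fingers":-1},
    {"translation":[42,-41,6.9],"turn":[0,0,-1.24],"fingers":-1},
    {"translation":[43.8,-42.5,7.1],"turn":[0,0,-1.241],"fingers":-1},
    {"translation":[43.8,-42.5,7.1],"turn":[0,0,-1.241],"fingers":-1}
  ]
}}

```text
time_s: 1.6
ee_pos: [0.4817, 0.008, 0.16]
eef_rot: [-0.0, 0.665, 0.746, 0.0]
contact_force: [-0.3, -0.2, -0.1]
width: 0.0857
gripper_force: 0.0
```

Run:
```python
from h import *
s=status.get_state();C=cam("wrist",s);im,d=viewer.get_image("wrist");cv2.imwrite("pics/w1.png",im[:,:,::-1])
np.savez("w1.npz",im=im,d=d,Rm=C[1],t=C[2]);print(s["ee_pos"],s["contact_force"],s["time_s"],np.abs(s["qvel"]).max())
```

```text
[0.48168893 0.00800583 0.15998493] [-0.33555808 -0.16434064 -0.07984023] 1.6 0.045473650673606335
```

View pics/w1.png

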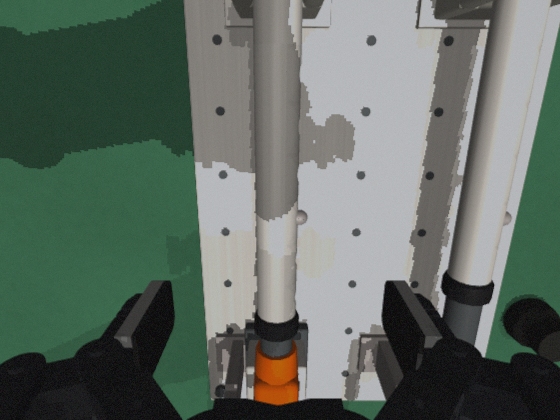

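The wrist view shows the button at about (302,217) on the right (+x) side of the near tube. The collar spans rows 312–340 and the tube lies midway between the fingers.

Run:
```python
from h import *
z=np.load("w1.npz");im,d=z["im"].astype(int),z["d"];C=(np.array(viewer.calibration("wrist")["camera_matrix"]),z["Rm"],z["t"])
ax=np.array([-.111,.9938]);lx=np.array([.9938,.111])
p=onz(C,302,217,.072);q=onz(C,277,340,.0855);print("button",p,"depthpt",bydepth(C,302,217,d[217,302]),"collarface",q,bydepth(C,277,336,d[336,277]))
b=q[:2]+.088*ax;print("pinch from collar",b,"from button",p[:2]-.0175*lx, "along diff",(p[:2]-b)@ax)
for r in (150,217,280):
    w=np.array([bydepth(C,u,r,d[r,u]) for u in range(235,325)]);m=w[(w[:,2]>.066)&(w[:,2]<.09)]
    print(r,m[:,2].max(),m[[0,-1]].round(4), m[m[:,2].argmax()])
plan([0.481,.0065,.053],.111)
```

```text
button [0.49641573 0.00948763 0.072     ] depthpt [0.49612213 0.01041946 0.07468998] collarface [ 0.48987143 -0.0794988   0.0855    ] [ 0.48939751 -0.07532726  0.08656837]
pinch from collar [0.48010343 0.0079556 ] from button [0.47902423 0.00754513] along diff -0.00028814039308687516
150 0.08523007529330337 [[0.4612 0.051  0.0756]
 [0.4876 0.054  0.0752]] [0.47221617 0.05382983 0.08523008]
217 0.08547508285583405 [[0.466  0.0068 0.0744]
 [0.4989 0.0102 0.0733]] [0.4805994  0.01249449 0.08547508]
280 0.08512716248034172 [[ 0.4712 -0.0391  0.0755]
 [ 0.4976 -0.0364  0.0749]] [ 0.48510903 -0.03206054  0.08512716]
shift cm [ 1.000e-02 -0.000e+00  1.069e+01]
turn [-0.001  -0.0002  0.0016]
```

Request:
{"op": "servo_tool", "data": {
  "steps": [
    {"translation":[0.1,-0.1,3],"turn":[0,0,0],"fingers":-1},
    {"translation":[0.1,-0.1,6],"turn":[0,0,0],"fingers":-1},
    {"translation":[0.1,-0.1,9],"turn":[0,0,0],"fingers":-1},
    {"translation":[0.1,-0.1,10.7],"turn":[0,0,0],"fingers":-1},
    {"translation":[0.1,-0.1,10.7],"turn":[0,0,0],"fingers":-1},
    {"translation":[0.1,-0.1,10.7],"turn":[0,0,0],"fingers":-1},
    {"translation":[0.1,-0.1,10.7],"turn":[0,0,0],"fingers":-1}
  ]
}}

```text
time_s: 2.52
ee_pos: [0.4808, 0.0065, 0.0541]
eef_rot: [0.001, 0.667, 0.745, 0.0]
contact_force: [0.1, 0.0, -0.4]
width: 0.0853
gripper_force: 0.0
```

Request:
{"op": "servo_tool", "data": {
  "steps": [
    {"translation":[0,0,0],"turn":[0,0,0],"fingers":-0.4},
    {"translation":[0,0,0],"turn":[0,0,0],"fingers":0.0},
    {"translation":[0,0,0],"turn":[0,0,0],"fingers":0.2},
    {"translation":[0,0,0],"turn":[0,0,0],"fingers":1},
    {"translation":[0,0,0],"turn":[0,0,0],"fingers":1},
    {"translation":[0,0,0],"turn":[0,0,0],"fingers":1},
    {"translation":[0,0,0],"turn":[0,0,0],"fingers":1}
  ],
  "grip_force": 50
}}

```text
time_s: 3.4
ee_pos: [0.4811, 0.007, 0.0541]
eef_rot: [0.001, 0.667, 0.745, 0.001]
contact_force: [0.7, -1.0, 9.5]
width: 0.0267
gripper_force: 48.9
```

Request:
{"op": "servo_tool", "data": {
  "steps": [
    {"translation":[0.1,0,0],"turn":[0,0,0],"fingers":1},
    {"translation":[0.2,0,0],"turn":[0,0,0],"fingers":1},
    {"translation":[0.3,0,0],"turn":[0,0,0],"fingers":1},
    {"translation":[0.4,0,0],"turn":[0,0,0],"fingers":1},
    {"translation":[0.5,0,0],"turn":[0,0,0],"fingers":1}
  ]
}}

```text
time_s: 4.03
ee_pos: [0.4808, 0.0102, 0.0541]
eef_rot: [0.001, 0.667, 0.745, -0.0]
contact_force: [2.1, -6.8, 10.0]
width: 0.0268
gripper_force: 48.8
```

Request:
{"op": "servo_tool", "data": {
  "steps": [
    {"translation":[0.1,0,0],"turn":[0,0,0],"fingers":1},
    {"translation":[0.2,0,0],"turn":[0,0,0],"fingers":1},
    {"translation":[0.3,0,0],"turn":[0,0,0],"fingers":1},
    {"translation":[0.4,0,0],"turn":[0,0,0],"fingers":1},
    {"translation":[0.5,0,0],"turn":[0,0,0],"fingers":1}
  ]
}}

```text
time_s: 4.65
ee_pos: [0.4802, 0.0151, 0.0541]
eef_rot: [0.001, 0.667, 0.745, -0.0]
contact_force: [-0.2, -2.0, 10.7]
width: 0.0267
gripper_force: 48.5
```

Request:
{"op": "servo_tool", "data": {
  "steps": [
    {"translation":[0.12,0,0],"turn":[0,0,0],"fingers":1},
    {"translation":[0.24,0,0],"turn":[0,0,0],"fingers":1},
    {"translation":[0.36,0,0],"turn":[0,0,0],"fingers":1},
    {"translation":[0.48,0,0],"turn":[0,0,0],"fingers":1},
    {"translation":[0.6,0,0],"turn":[0,0,0],"fingers":1},
    {"translation":[0.72,0,0],"turn":[0,0,0],"fingers":1},
    {"translation":[0.84,0,0],"turn":[0,0,0],"fingers":1},
    {"translation":[0.96,0,0],"turn":[0,0,0],"fingers":1},
    {"translation":[1.08,0,0],"turn":[0,0,0],"fingers":1},
    {"translation":[1.2,0,0],"turn":[0,0,0],"fingers":1},
    {"translation":[1.32,0,0],"turn":[0,0,0],"fingers":1},
    {"translation":[1.44,0,0],"turn":[0,0,0],"fingers":1}
  ]
}}

```text
time_s: 6.15
ee_pos: [0.4785, 0.0313, 0.0541]
eef_rot: [0.001, 0.667, 0.745, 0.001]
contact_force: [-0.5, 0.9, 11.4]
width: 0.0266
gripper_force: 49.2
```

Request:
{"op": "servo_tool", "data": {
  "steps": [
    {"translation":[0.1,0,0],"turn":[0,0,0],"fingers":1},
    {"translation":[0.2,0,0],"turn":[0,0,0],"fingers":1},
    {"translation":[0.3,0,0],"turn":[0,0,0],"fingers":1},
    {"translation":[0.4,0,0],"turn":[0,0,0],"fingers":1},
    {"translation":[0.5,0,0],"turn":[0,0,0],"fingers":1}
  ]
}}

```text
time_s: 6.78
ee_pos: [0.4778, 0.0362, 0.0541]
eef_rot: [0.001, 0.667, 0.745, 0.0]
contact_force: [0.5, -1.8, 10.1]
width: 0.0265
gripper_force: 49.2
```

Request:
{"op": "servo_tool", "data": {
  "steps": [
    {"translation":[0.08,0,0],"turn":[0,0,0],"fingers":1},
    {"translation":[0.16,0,0],"turn":[0,0,0],"fingers":1},
    {"translation":[0.16,0,0],"turn":[0,0,0],"fingers":1}
  ]
}}

```text
time_s: 7.15
ee_pos: [0.4777, 0.0376, 0.0541]
eef_rot: [0.001, 0.667, 0.745, 0.0]
contact_force: [-0.2, -1.6, 9.8]
width: 0.0269
gripper_force: 49.2
```

Request:
{"op": "servo_tool", "data": {
  "steps": [
    {"translation":[0.05,0,0],"turn":[0,0,0],"fingers":1},
    {"translation":[0.1,0,0],"turn":[0,0,0],"fingers":1},
    {"translation":[0.1,0,0],"turn":[0,0,0],"fingers":1}
  ]
}}

```text
time_s: 7.52
ee_pos: [0.4777, 0.0379, 0.0541]
eef_rot: [0.001, 0.667, 0.745, 0.0]
contact_force: [0.4, -2.6, 9.7]
width: 0.0266
gripper_force: 49.2
```

Request:
{"op": "servo_tool", "data": {
  "steps": [
    {"translation":[0.05,0,0],"turn":[0,0,0],"fingers":1},
    {"translation":[0.1,0,0],"turn":[0,0,0],"fingers":1},
    {"translation":[0.1,0,0],"turn":[0,0,0],"fingers":1}
  ]
}}

```text
time_s: 7.9
ee_pos: [0.4776, 0.0381, 0.0541]
eef_rot: [0.001, 0.667, 0.745, -0.0]
contact_force: [1.5, -4.9, 10.0]
width: 0.0268
gripper_force: 49.2
```

Run:
```python
from h import *
s=status.get_state();print(s["contact_force"],s["ee_pos"])
im,d=viewer.get_image("top");cv2.imwrite("pics/t2.png",cv2.resize(im[150:320,60:360,::-1],None,fx=2.5,fy=2.5))
print(status.get_state()["contact_force"])
```

```text
[ 1.50516801 -4.85043155 10.0191805 ] [0.47764092 0.03810672 0.05407275]
[ 2.07914831 -5.28022481  9.81632381]
```

View pics/t2.png

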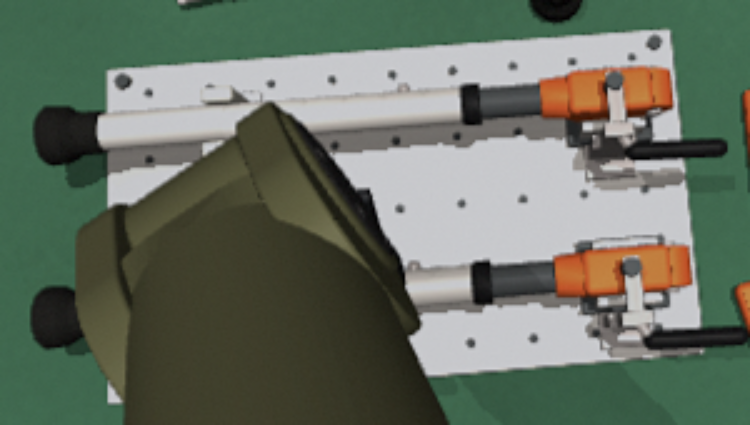

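The collar-to-casting gap now matches the other leg, and the sprung-out button shows at about (413,267). The pulling force is building up, so next I'll raise it to the proof tug.

Request:
{"op": "servo_tool", "data": {
  "steps": [
    {"translation":[0.07,0,0],"turn":[0,0,0],"fingers":1},
    {"translation":[0.14,0,0],"turn":[0,0,0],"fingers":1},
    {"translation":[0.2,0,0],"turn":[0,0,0],"fingers":1},
    {"translation":[0.2,0,0],"turn":[0,0,0],"fingers":1}
  ]
}}

```text
time_s: 8.45
ee_pos: [0.4776, 0.0383, 0.0541]
eef_rot: [0.002, 0.668, 0.744, -0.001]
contact_force: [2.5, -10.8, 10.7]
width: 0.0268
gripper_force: 49.3
```

Request:
{"op": "servo_tool", "data": {
  "steps": [
    {"translation":[0.08,0,0],"turn":[0,0,0],"fingers":1},
    {"translation":[0.16,0,0],"turn":[0,0,0],"fingers":1},
    {"translation":[0.22,0,0],"turn":[0,0,0],"fingers":1},
    {"translation":[0.22,0,0],"turn":[0,0,0],"fingers":1}
  ]
}}

```text
time_s: 8.95
ee_pos: [0.4776, 0.0386, 0.0541]
eef_rot: [0.003, 0.668, 0.744, -0.002]
contact_force: [3.4, -16.2, 10.8]
width: 0.027
gripper_force: 49.5
```

Request:
{"op": "servo_tool", "data": {
  "steps": [
    {"translation":[0.04,0,0],"turn":[0,0,0],"fingers":1},
    {"translation":[0.04,0,0],"turn":[0,0,0],"fingers":1},
    {"translation":[0.04,0,0],"turn":[0,0,0],"fingers":1},
    {"translation":[0.04,0,0],"turn":[0,0,0],"fingers":1}
  ]
}}

```text
time_s: 9.45
ee_pos: [0.4776, 0.0386, 0.0541]
eef_rot: [0.003, 0.668, 0.744, -0.002]
contact_force: [3.6, -16.9, 11.6]
width: 0.0269
gripper_force: 49.5
```

Request:
{"op": "servo_tool", "data": {
  "steps": [
    {"translation":[0,0,0],"turn":[0,0,0],"fingers":1},
    {"translation":[0,0,0],"turn":[0,0,0],"fingers":1},
    {"translation":[0,0,0],"turn":[0,0,0],"fingers":1},
    {"translation":[0,0,0],"turn":[0,0,0],"fingers":1}
  ]
}}

```text
time_s: 9.95
ee_pos: [0.4776, 0.0386, 0.0541]
eef_rot: [0.003, 0.668, 0.744, -0.002]
contact_force: [4.3, -16.7, 10.9]
width: 0.0267
gripper_force: 49.5
```

Request:
{"op": "servo_tool", "data": {
  "steps": [
    {"translation":[0.05,0,0],"turn":[0,0,0],"fingers":1},
    {"translation":[0.05,0,0],"turn":[0,0,0],"fingers":1},
    {"translation":[0.05,0,0],"turn":[0,0,0],"fingers":1},
    {"translation":[0.05,0,0],"turn":[0,0,0],"fingers":1},
    {"translation":[0.05,0,0],"turn":[0,0,0],"fingers":1},
    {"translation":[0.05,0,0],"turn":[0,0,0],"fingers":1},
    {"translation":[0.05,0,0],"turn":[0,0,0],"fingers":1},
    {"translation":[0.05,0,0],"turn":[0,0,0],"fingers":1}
  ]
}}

```text
time_s: 10.95
ee_pos: [0.4775, 0.0386, 0.0541]
eef_rot: [0.003, 0.669, 0.744, -0.002]
contact_force: [4.9, -19.0, 11.5]
width: 0.0267
gripper_force: 49.5
```

Request:
{"op": "servo_tool", "data": {
  "steps": [
    {"translation":[-0.15,0,0],"turn":[0,0,0],"fingers":1},
    {"translation":[-0.3,0,0],"turn":[0,0,0],"fingers":1},
    {"translation":[-0.45,0,0],"turn":[0,0,0],"fingers":1},
    {"translation":[-0.6,0,0],"turn":[0,0,0],"fingers":1},
    {"translation":[-0.6,0,0],"turn":[0,0,0],"fingers":1}
  ]
}}

```text
time_s: 11.58
ee_pos: [0.4777, 0.038, 0.0541]
eef_rot: [0.001, 0.667, 0.745, 0.0]
contact_force: [0.6, -3.7, 9.5]
width: 0.0266
gripper_force: 49.1
```

Request:
{"op": "servo_tool", "data": {
  "steps": [
    {"translation":[-0.1,0,0],"turn":[0,0,0],"fingers":0.2},
    {"translation":[-0.1,0,0],"turn":[0,0,0],"fingers":-0.3},
    {"translation":[-0.1,0,0],"turn":[0,0,0],"fingers":-1},
    {"translation":[-0.1,0,0],"turn":[0,0,0],"fingers":-1},
    {"translation":[-0.1,0,0],"turn":[0,0,0],"fingers":-1},
    {"translation":[-0.1,0,0],"turn":[0,0,0],"fingers":-1},
    {"translation":[-0.1,0,0],"turn":[0,0,0],"fingers":-1}
  ]
}}

```text
time_s: 12.45
ee_pos: [0.4769, 0.0378, 0.0533]
eef_rot: [-0.0, 0.667, 0.745, -0.0]
contact_force: [1.3, 0.5, -0.3]
width: 0.0854
gripper_force: 0.0
```

Request:
{"op": "servo_tool", "data": {
  "steps": [
    {"translation":[0,0,-2],"turn":[0,0,0],"fingers":-1},
    {"translation":[0,0,-5],"turn":[0,0,0],"fingers":-1},
    {"translation":[0,0,-9],"turn":[0,0,0],"fingers":-1},
    {"translation":[0,0,-13],"turn":[0,0,0],"fingers":-1},
    {"translation":[0,0,-15],"turn":[0,0,0],"fingers":-1},
    {"translation":[0,0,-15],"turn":[0,0,0],"fingers":-1},
    {"translation":[0,0,-15],"turn":[0,0,0],"fingers":-1},
    {"translation":[0,0,-15],"turn":[0,0,0],"fingers":-1}
  ]
}}

```text
time_s: 13.45
ee_pos: [0.4763, 0.0377, 0.2022]
eef_rot: [-0.001, 0.667, 0.745, -0.001]
contact_force: [-1.2, 0.0, 0.2]
width: 0.0854
gripper_force: 0.0
```

Run:
```python
from h import *
im,d=viewer.get_image("wrist");cv2.imwrite("pics/w3.png",im[:,:,::-1])
s=status.get_state();print(s["ee_pos"],s["contact_force"],s["time_s"])
```

```text
[0.47637434 0.03771285 0.20233034] [-0.06689818 -0.42938045  0.93777363] 13.5
```

View pics/w3.png

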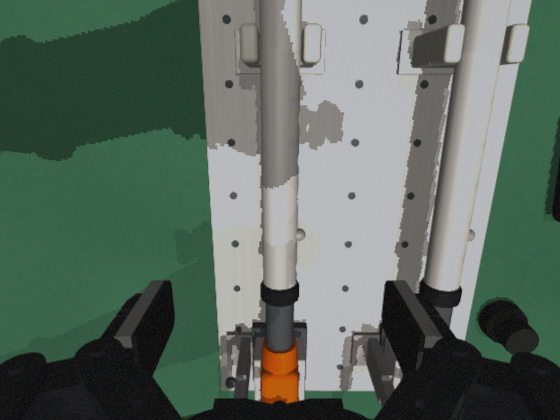

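The button is out at (301,235), the collars line up at row ~293, and the gripper is clear of everything.

```bash
python3 -c "
from bench import ctrl
print(ctrl.hand_in())"
```

```text
the job is handed in; nothing more can be done
None
```

The short leg is now out one hole, with its button sprung and its collar level with the other leg's; I held the proof tug at about 17–19 N for roughly 2 s, let go of the tube, backed the gripper clear and handed in at about 13.5 s.

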